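Index the cookie-drying carousel, then set its bell timer

ROBOT

A 6-joint arm with a two-finger parallel gripper is mounted at the origin on the work surface. World frame = base frame: x ahead of the robot, y to its left, z up, the work surface at z = 0. Lengths are in m, angles in rad, forces in N, time in s.
With the tool pointing down it reaches from about 0.375 to 0.975 m from the base axis. Payload 3.8 kg.
Tool frame: the origin (TCP) lies midway between the tips of the shut fingers; the grasp point (between the pads) lies 19 mm behind it; z points along the fingers, y is the line along which they close (so a half turn about z gives the same grasp; the last joint's range is limited). The gripper opens to 88 mm and grips with 3 to 60 N. Pads are 18 mm wide; open, the fingers measure 123 mm over their backs; the gripper's body (75 mm by 187 mm) begins 45 mm behind the grasp point.
Start: joints at [-1.171, 0.264, 1.604, -0, 1.274, -0.037], TCP at [0.286, -0.612, 0.239] pointing down, gripper open.
Joint ranges: [-2.63, 2.63], [-0.94, 2.18], [0.31, 2.57], [-1.31, 4.45], [0, 2.66], [-2.55, 2.55]. Speed limits (rad/s): [2.57, 2.57, 3.14, 3.14, 3.14, 3.14].

INTERFACE

Orientations are given as a unit quaternion [w, x, y, z].
In Python, from workcell import manip, get_image, camera_model, spotter gives the robot as it stands.
- The arm moves only by the shell command python3 -m handwheel 'ROWS' [FORCE]. ROWS is JSON, one flat list of numbers, 7 for each row, row after row: the shift along the tool's x, y, z in m, then the turn, a rotation vector about the tool's x, y, z in rad, then the opening, from -1 (shut) to 1 (fully open). A call has 1 to 5 rows; each row is the pose to reach, as a shift and turn from the pose commanded when the call began, along the tool's axes at that moment; what a row does not reach only later rows make up. A row lasts 1/8 s, in which the tool goes at most 62.5 mm and 10.7 degrees, less where a joint would pass 70% of its speed; a pose out of reach is approached as far as the arm can. A call with a gripper value outside its range is refused whole. The fingers move at their own pace and stop on an object; FORCE is the grip in N (left out, the last holds). Time passes only in rows, so rows that repeat a pose let the fingers close. It gives the time, the measured TCP pose, the force, the opening and the grip force at its end, in the units of the state.
- manip.get_state(): the state, without advancing time (a new reading comes with each control period).
- get_image(name): name is "scene" or "top" or "wrist"; returns the picture (384x512x3 uint8, red, green, blue); there is no depth.
- camera_model(name): a dict with "camera_matrix" (3x3 intrinsics, pixels), "R" (3x3) and "t" (3): a world point X has camera coordinates R X + t; the wrist camera has in their place "mount" (4x4, takes a point from camera to tool coordinates, whose origin is the TCP and whose axes are the flange's). Camera axes: x right, y down, z forward; pixel columns grow to the right and rows downward; lengths in m; the calibration is good to about 2 mm. A picture is of the moment at which its call begins: read the wrist's pose just before it. camera_model takes no time and is no camera call.
- manip.job_done(): hands the job in; it is judged then, once.
Trained networks look in the newest picture that a camera, given by its name, has taken for a name from the list of things; names that differ only in an ending like _2 or _b are one class to them, and where a whole thing is asked for, a point or a joint stands for the part that bears it (a point fixed in the world has none). Each returns a list of dicts, best first, with "conf" (0 to 1); they miss things now and then, are a little off and sometimes report something else, mostly with a low value. They report only what shows in the picture. A call takes as long as a camera call. They do not tell look-alikes from the thing itself.
- spotter.find_in(camera, label): "box" ([left, top, right, bottom] in pixels, round what is visible of it).
The state is a dict: "t": time; "qpos": joint angles; "joint_velocities": joint speeds; "joint_torque": joint torques, N m; "tool_pos": TCP position; "tool_rot": TCP orientation; "wrist_force": force on the tool from outside, world axes, zero at the start; "wrist_torque": the same for the moment, N m; "opening": finger opening in m; "grasp_force": force on a finger pad.
Only numpy, scipy, OpenCV 4.12 (cv2) and the standard library are available. Lean on these libraries where they do the work, as an engineer would, in place of code of your own. Each camera call takes 0.05 s, during which the arm holds its last target. There are 200 camera calls.

TASK

Bring the next iced cookie round to the warm-air blower: turn the carousel by its upright handle exactly one stop clockwise (seen from above) and let it settle in the stop. Then start the drying time: twist the bell timer's knob clockwise past its top mark (the double line on the dial), and back down until its pointer stands at the raised steel tab on the dial's rim. Leave the tab where it is and do not disturb the other things on the table.

Things in the scene. Friction and masses are not known exactly. Their poses are not given: they have to be found in the camera images.
- carousel_axis (a point): Drying carousel: aluminium disc 256 mm in diameter turning on a base fixed to the table, with a ring of six iced cookies (44 mm across, 10 mm high, centres 72 mm from the axis). The point lies on the disc's axis of rotation, level with its top face (46 mm above the table). x points to the blower, z up; it does not turn with the disc.
- carousel_base: The carousel's fixed base; origin on the axis of rotation at table level, same axes as carousel_axis. It carries the white box-shaped warm-air blower, 65 x 90 mm, top 110 mm above the table (3 mm ribs above that), beyond the disc's edge, 139 to 205 mm from the axis along +x.
- handle (a point): Upright steel handle, the only post on the disc, turning with it: 14 mm in diameter, top 94 mm above the table, 112 mm from the axis, on a collar 22 mm across and 5 mm high. It starts on the side away from the blower; its arc of one stop runs symmetrically across that side. Point: on its centre line, 28 mm above the disc, 20 mm below its top, a good height to grip. Nearest cookies 32 mm away.
- carousel (a joint): Angle of the carousel's disc, rad, growing clockwise seen from above. 0 (within a few hundredths) is the stop in which it starts; stops are every 1.047 rad (60 degrees), so the next one clockwise is at 1.047. A sprung detent pulls the disc into the nearest stop when it is let go; it resists with a few newtons at the handle until about half-way and then helps.
- timer: Bell timer: white housing 104 x 104 mm, 40 mm high, fixed to the table, with a flat dial on top (100 mm across, 42 mm above the table) that has minute lines from a round dot (0) clockwise to a long double line, the top mark (15 minutes). Origin at the centre of its underside, under the knob's axis; x points towards the dot.
- knob_grip (a point): Grip of the timer's knob in mid dial: upright black bar 44 mm long, 14 mm wide, top 86 mm above the table. Point: on the knob's axis of rotation, 73 mm above the table, 13 mm below the bar's top, a good height to grip across the 14 mm width. x lies along the bar and towards the pointer (white line on the bar, and nib at the knob's foot), z up; it turns with the knob.
- timer_knob (a joint): Angle of the timer's knob, rad, growing clockwise seen from above: 0 at the dot, 2.0 at the top mark, hard stop at 2.4. It has light friction (about 0.04 N m), stays where it is left and does not run down. It starts somewhere in 0.1 to 0.5.
- tab_tip (a point): Set tab of the timer: small raised dark steel block on the dial's rim, 10 mm (radial) x 6 mm, 6 mm high above the dial; the point lies at its centre, 45.5 mm from the knob's axis. Its x axis points outwards from the knob's axis through the tab. It is stiff and is to be left where it is.
- timer_tab (a joint): Angle of the set tab on the same scale as joint timer_knob: the pointer stands at the tab when both joints have the same value. Somewhere in 0.7 to 1.2.
- cookie_a: Bystander: pale loose cookie 48 mm across, 10 mm high, lying between the carousel and the timer; origin at the centre of its underside.
- cookie_b: Bystander: brown loose cookie 48 mm across, 10 mm high, nearer the robot; origin at the centre of its underside.
- icing_bottle: Bystander: clear icing bottle 40 mm in diameter, 125 mm high, beyond and between the carousel and the timer; origin at the centre of its underside.
- spatula: Bystander: spatula 280 mm long lying flat near the robot, along its own x axis.
- jar: Bystander: closed glass jar 60 mm in diameter, 75 mm high, behind the icing bottle; origin at the centre of its underside.
- cutter: Bystander: round steel cookie cutter, an open ring 60 mm across, 28 mm high, at the right near the robot; origin at the centre of its underside.
- dish: Bystander: small white bowl 68 mm across, 28 mm high, at the left near the robot; origin at the centre of its underside.
Mind the look-alikes: they are no part of the job. What is shaped like the timer but blue is not meant.

How it is judged:
By the outcome, as a careful person would: the job done as asked, in the order asked, and still so for the second after the job is handed in, with the robot touching nothing.
It also fails if it takes over 64 s, if anything falls off the work surface, if the arm or the gripper's body presses on something with over 40 N, if the wrist force passes 120 N, or if a joint passes its speed limit or range.

## Working session

There is one attempt and no reset: what is moved stays moved. The work goes in short steps, Python scripts to look and compute and a shell command to move; the robot and the scene stay as the last step left them, time stands still between calls to the robot, and variables do not carry over. Pictures are saved under pics/ and viewed, at most 10 in all, crops included, and the job is handed in when it is done.

```bash
mkdir -p pics; ls
python3 - <<'E'
from workcell import manip,get_image,camera_model,spotter
import cv2,numpy as np
for c in("scene","top"):
    im=get_image(c);cv2.imwrite(f"pics/{c}0.png",im[:,:,::-1])
    m=camera_model(c);print(c,np.round(np.array(m["camera_matrix"]),1).tolist(),np.round(m["R"],3).tolist(),np.round(m["t"],3).tolist())
    for l in("carousel","handle","timer","knob_grip","tab_tip"):
        print(l,[(np.round(d["box"]).tolist(),round(d["conf"],2)) for d in spotter.find_in(c,l)][:4])
s=manip.get_state();print(s["t"],s["tool_pos"],s["tool_rot"],s["opening"])
print(np.round(camera_model("wrist")["mount"],4).tolist(),camera_model("wrist")["camera_matrix"])
E
```

```text
pics
scene [[381.9, 0.0, 256.2], [0.0, 381.9, 195.4], [0.0, 0.0, 1.0]] [[0.357, 0.934, 0.01], [0.592, -0.219, -0.776], [-0.722, 0.283, -0.631]] [-0.136, -0.223, 1.477]
carousel [([302.0, 178.0, 391.0, 238.0], 0.91), ([205.0, 213.0, 223.0, 240.0], 0.68), ([304.0, 270.0, 337.0, 310.0], 0.68)]
handle [([301.0, 181.0, 392.0, 238.0], 0.9)]
timer [([105.0, 162.0, 151.0, 199.0], 0.76), ([191.0, 215.0, 241.0, 264.0], 0.63), ([184.0, 270.0, 246.0, 332.0], 0.63)]
knob_grip [([201.0, 275.0, 223.0, 300.0], 0.91), ([203.0, 216.0, 226.0, 240.0], 0.62), ([116.0, 161.0, 134.0, 183.0], 0.48)]
tab_tip []
top [[407.1, 0.0, 257.2], [0.0, 407.1, 192.5], [0.0, 0.0, 1.0]] [[-0.004, -1.0, -0.005], [-0.999, 0.005, -0.048], [0.048, 0.005, -0.999]] [-0.045, 0.483, 1.225]
carousel [([131.0, 123.0, 218.0, 210.0], 0.92)]
handle [([131.0, 124.0, 216.0, 210.0], 0.98), ([232.0, 200.0, 249.0, 216.0], 0.68)]
timer [([348.0, 266.0, 392.0, 312.0], 0.93), ([282.0, 155.0, 326.0, 193.0], 0.77), ([298.0, 90.0, 340.0, 133.0], 0.68), ([233.0, 77.0, 251.0, 103.0], 0.17)]
knob_grip [([297.0, 168.0, 311.0, 182.0], 0.78), ([312.0, 104.0, 329.0, 119.0], 0.6), ([361.0, 284.0, 378.0, 301.0], 0.6), ([232.0, 78.0, 250.0, 101.0], 0.29)]
tab_tip [([230.0, 78.0, 250.0, 101.0], 0.28), ([128.0, 93.0, 213.0, 212.0], 0.22)]
0.6 [ 0.28554386 -0.61165363  0.23876341] [5.37498554e-05 9.76252095e-01 2.16637587e-01 1.80683814e-05] 0.0883278646354144
[[-0.0003, -0.9591, -0.2829, 0.0732], [1.0, -0.0003, -0.0001, 0.0008], [-0.0, -0.2829, 0.9591, -0.1458], [0.0, 0.0, 0.0, 1.0]] [[285.52272068   0.         260.40855432]
 [  0.         285.52272068 195.21384969]
 [  0.           0.           1.        ]]
```

Run:
```python
import cv2
im=cv2.imread("pics/top0.png")[60:335,100:420];cv2.imwrite("pics/top0c.png",cv2.resize(im,None,fx=2.15,fy=2.15,interpolation=cv2.INTER_CUBIC))
```

```text
(no output)
```

View pics/scene0.png

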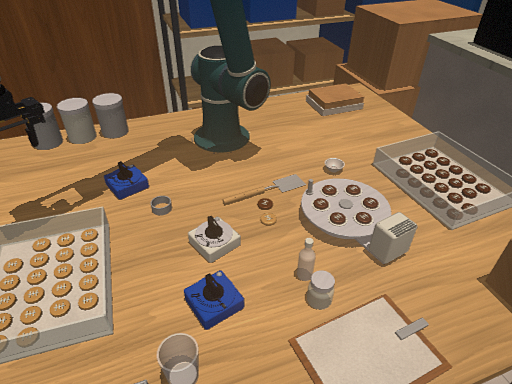

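View pics/top0c.png

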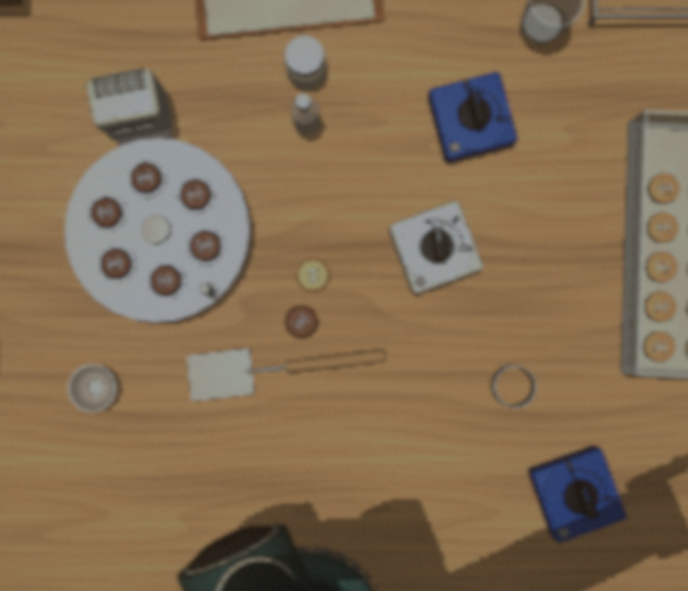

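The carousel's only post is at top px (197,195). The timer candidates are white at (304,174), blue at (320,112) and blue at (369,290), and the white one is meant. Next I'll compute positions and take a close look.

```bash
cat > h.py <<'E'
from workcell import manip,get_image,camera_model,spotter
import cv2,numpy as np
from scipy.spatial.transform import Rotation as Ro
def tool(s):
    q=np.array(s["tool_rot"]);return Ro.from_quat(q[[1,2,3,0]]),np.array(s["tool_pos"])
def cam(name,s=None):
    m=camera_model(name);K=np.array(m["camera_matrix"])
    if name=="wrist":
        M=np.array(m["mount"]);r,p=tool(s);Rwc=r.as_matrix()@M[:3,:3];c=r.as_matrix()@M[:3,3]+p
        return K,Rwc.T,-Rwc.T@c
    return K,np.array(m["R"]),np.array(m["t"])
def ray(C,px,z):
    K,R,t=C;o=-R.T@t;d=R.T@np.linalg.inv(K)@np.array([px[0],px[1],1.]);return o+d*(z-o[2])/d[2]
def proj(C,X):
    K,R,t=C;u=K@(R@np.array(X)+t);return u[:2]/u[2]
def go(target,yaw=None):
    """shift in tool axes to put TCP at target; turn about tool z so that tool y is along world angle yaw (mod pi)"""
    s=manip.get_state();r,p=tool(s);d=r.inv().apply(np.array(target)-p)
    y=r.as_matrix()[:,1];cur=np.arctan2(y[1],y[0]);a=None
    if yaw is not None:
        a=-(yaw-cur);a=(a+np.pi/2)%np.pi-np.pi/2
    print("shift",np.round(d,4),"turn z",a,"cur yaw",cur,"q6",s["qpos"][5],"t",s["t"])
E
python3 - <<'E'
from h import *
C=cam("top");f=lambda u,v:(u/2.15+100,v/2.15+60)
for n,px,z in(("hub",f(157,229.5),.046),("handle",f(208,289),.09),("knob",f(437,245),.086),("timer box",f(436,247),.04),("blower",f(122,87),.113),("cookie_a",f(313,275),.01),("cookie_b",f(302,322),.01),("bottle",f(304,100),.12),("blue",f(473,117),.04),("spat end",f(385,355),0.01),("dot",f(420,282),.042)):
    print(n,np.round(ray(C,px,z),3))
go((.55,-.2,.32))
E
```

```text
hub [0.558 0.202 0.046]
handle [0.474 0.125 0.09 ]
knob [ 0.531 -0.179  0.086]
timer box [ 0.533 -0.183  0.04 ]
blower [0.739 0.235 0.113]
cookie_a [ 0.497 -0.012  0.01 ]
cookie_b [0.43  0.004 0.01 ]
bottle [ 0.718 -0.004  0.12 ]
blue [ 0.714 -0.236  0.04 ]
spat end [ 0.383 -0.113  0.01 ]
dot [ 0.484 -0.16   0.042]
shift [ 0.4138 -0.2611 -0.0813] turn z None cur yaw -1.134058445022929 q6 -0.036878201245854926 t 0.6
```

```bash
python3 -m handwheel '[0.05,-0.03,-0.02,0,0,0,1, 0.1,-0.065,-0.04,0,0,0,1, 0.15,-0.1,-0.04,0,0,0,1, 0.2,-0.13,-0.04,0,0,0,1, 0.25,-0.16,-0.04,0,0,0,1]'
python3 -m handwheel '[0.05,-0.03,0,0,0,0,1, 0.1,-0.06,0,0,0,0,1, 0.15,-0.1,0,0,0,0,1,0.16,-0.1,0,0,0,0,1,0.16,-0.1,0,0,0,0,1]'
python3 - <<'E'
from h import *
s=manip.get_state();im=get_image("wrist");cv2.imwrite("pics/w1.png",im[:,:,::-1])
C=cam("wrist",s);print(np.round(s["tool_pos"],4),np.round(C[1],4).tolist(),C[2].tolist(),proj(C,[.531,-.179,.086]))
for l in("knob_grip","tab_tip","timer"): print(l,[(np.round(d["box"]).tolist(),round(d["conf"],2)) for d in spotter.find_in("wrist",l)][:4])
u,v=proj(C,[.531,-.179,.042]).astype(int)
np.save("c1.npy",np.array([u,v]))
c=im[max(v-100,0):v+100,max(u-130,0):u+130];print(max(u-130,0),max(v-100,0));cv2.imwrite("pics/w1c.png",cv2.resize(c[:,:,::-1],None,fx=3,fy=3,interpolation=cv2.INTER_CUBIC))
E
```

```text
t: 1.23
tool_pos: [0.4452, -0.3593, 0.2792]
tool_rot: [0.0, 0.976, 0.217, 0.0]
wrist_force: [0.0, 0.2, 0.7]
opening: 0.088
grasp_force: 0.0
t: 1.85
tool_pos: [0.5475, -0.2025, 0.2788]
tool_rot: [0.0, 0.976, 0.218, -0.0]
wrist_force: [0.2, 0.1, -0.3]
opening: 0.0881
grasp_force: 0.0
[ 0.5475 -0.2025  0.2788] [[0.4243, -0.9055, 0.0007], [-0.8685, -0.4068, 0.2833], [-0.2562, -0.1208, -0.959]] [-0.4165777002976027, 0.34310947653280105, 0.5437000447217653] [236.43625788 178.01506522]
knob_grip [([325.0, 23.0, 367.0, 76.0], 0.91), ([227.0, 149.0, 261.0, 198.0], 0.71)]
tab_tip []
timer [([293.0, 0.0, 394.0, 103.0], 0.72), ([206.0, 128.0, 284.0, 208.0], 0.6)]
109 70
```

View pics/w1c.png

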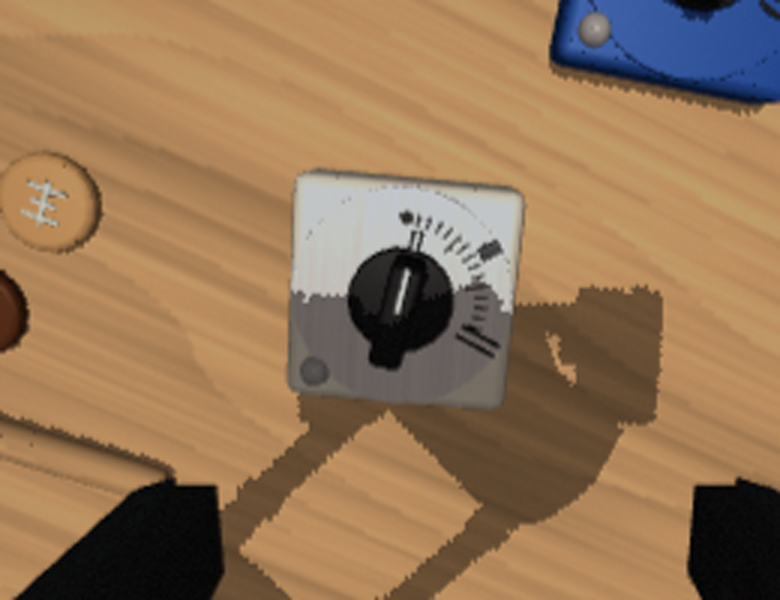

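Run:
```python
from h import *
s=manip.get_state();C=cam("wrist",s);f=lambda u,v:(u/3+109,v/3+70)
c=np.mean([ray(C,f(*p),.04) for p in((298,172),(522,190),(505,406),(291,391))],0);print("centre",c)
dot=ray(C,f(406,216),.042)-c;ang=lambda d:-np.arctan2(d[1],d[0])
r=lambda p,z:ray(C,f(*p),z)-c
for n,d in(("dot",dot),("tab",r((489,249),.048)),("top",r((478,342),.042)),("nib",r((417,240),.045))):print(n,np.hypot(*d[:2]),(ang(d)-ang(dot)+np.pi)%(2*np.pi)-np.pi, ang(d))
w=r((407,270),.086)-r((398,315),.086);print("bar",(ang(w)-ang(dot)), ang(w), "bar mid",r((399,308),.086))
# handle start pose: above
hub=np.array([.558,.202]);b=np.array([.739,.235])-hub;print("blower ang",np.arctan2(b[1],b[0]))
h=np.array([.474,.125])-hub;print(np.hypot(*h),np.arctan2(h[1],h[0]));a=np.arctan2(h[1],h[0])
go((.474,.125,.2),a+np.pi/2)
```

```text
centre [ 0.53575794 -0.18470227  0.04      ]
dot 0.03520275403435203 0.0 -0.39059103514196974
tab 0.04371932845511657 1.0136900979800219 0.6230990628380518
top 0.040368445376476526 2.1074034485961297 1.71681241345416
nib 0.025817798433720812 0.20646139578619582 -0.18412963935577387
bar 0.1674478591516863 -0.22314317599028344 bar mid [0.00307065 0.00078421 0.046     ]
blower ang 0.18033964462535182
0.113951744172698 -2.399645385583876
shift [ 0.073  -0.329   0.0786] turn z -0.3072610998819767 cur yaw -1.136110158670956 q6 0.7362369809720237 t 2.05
```

```bash
python3 -m handwheel '[0.015,-0.06,0,0,0,0,1, 0.03,-0.12,0,0,0,0,1, 0.04,-0.18,0,0,0,-0.1,1, 0.055,-0.24,0.03,0,0,-0.2,1, 0.07,-0.29,0.06,0,0,-0.3,1]'
python3 - <<'E'
from h import *
go((.474,.125,.2),-2.40+np.pi/2)
E
```

```text
t: 2.68
tool_pos: [0.4885, 0.0868, 0.2212]
tool_rot: [0.0, 0.933, 0.361, 0.002]
wrist_force: [1.0, 0.2, -0.1]
opening: 0.0881
grasp_force: 0.0
shift [ 0.0149 -0.0381  0.0211] turn z -0.003947533886269783 cur yaw -0.8331512070913731 q6 0.9588931560799999 t 2.675
```

```bash
python3 -m handwheel '[0.015,-0.038,0.02,0,0,0,1,0.015,-0.038,0.02,0,0,0,1,0.015,-0.038,0.02,0,0,0,1]'
python3 - <<'E'
from h import *
s=manip.get_state();im=get_image("wrist");cv2.imwrite("pics/w2.png",im[:,:,::-1])
C=cam("wrist",s);print(np.round(s["tool_pos"],4),proj(C,[.474,.125,.094]),proj(C,[.558,.202,.046]))
for l in("handle","carousel"): print(l,[(np.round(d["box"]).tolist(),round(d["conf"],2)) for d in spotter.find_in("wrist",l)][:4])
E
```

```text
t: 3.05
tool_pos: [0.4745, 0.1236, 0.2012]
tool_rot: [0.0, 0.933, 0.36, 0.0]
wrist_force: [-0.6, -0.8, 0.3]
opening: 0.088
grasp_force: 0.0
[0.4745 0.1236 0.2012] [257.9315787 192.9515548] [257.26918626  66.39482676]
handle [([124.0, 0.0, 393.0, 199.0], 0.7)]
carousel [([126.0, 1.0, 390.0, 195.0], 0.87)]
```

View pics/w2.png

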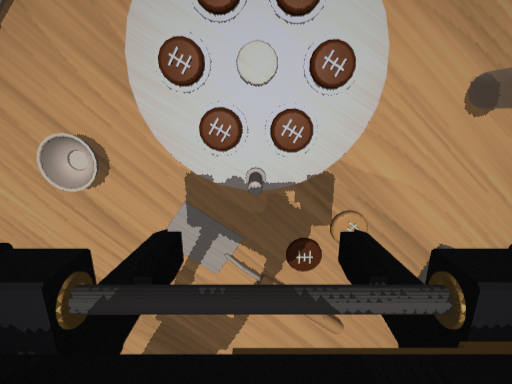

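Run:
```python
from h import *
im=cv2.imread("pics/w2.png")[150:210,215:295];cv2.imwrite("pics/w2c.png",cv2.resize(im,None,fx=6,fy=6,interpolation=cv2.INTER_CUBIC))
s=manip.get_state();C=cam("wrist",s)
hub=ray(C,(257,63),.05);print(hub)
for v,z in((184,.094),(187,.094),(172,.051)):
    h=ray(C,(255.5,v),z);d=h-hub;print(h,np.hypot(*d[:2]),np.arctan2(d[1],d[0]))
```

```text
[0.56060972 0.20362744 0.05      ]
[0.47943587 0.13210085 0.094     ] 0.10819078805073681 -2.419288326689324
[0.47732038 0.13021024 0.094     ] 0.11102791678759141 -2.4191089489587148
[0.48069265 0.13410898 0.051     ] 0.10592239848537031 -2.4256683721816192
```

View pics/w2c.png

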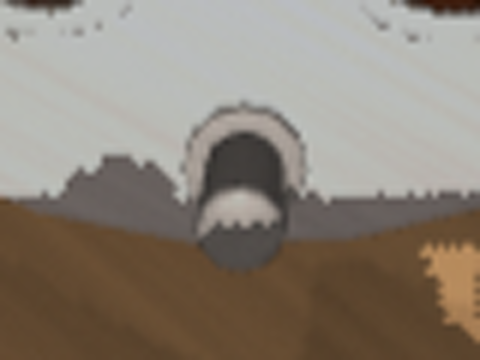

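Run:
```python
from h import *
go((.4765,.1296,.059),-2.42+np.pi/2)
```

```text
shift [ 0.005  -0.0038  0.1427] turn z 0.012895044319269022 cur yaw -0.8363086288858345 q6 1.0399721136696753 t 3.2
```

```bash
python3 -m handwheel '[0.005,-0.004,0.05,0,0,0,1,0.005,-0.004,0.1,0,0,0.013,1,0.005,-0.004,0.13,0,0,0.013,1,0.005,-0.004,0.142,0,0,0.013,1,0.005,-0.004,0.142,0,0,0.013,1]'
python3 -m handwheel '[0,0,0,0,0,0,-1,0,0,0,0,0,0,-1,0,0,0,0,0,0,-1,0,0,0,0,0,0,-1,0,0,0,0,0,0,-1]' 15
```

```text
t: 3.82
tool_pos: [0.4753, 0.1304, 0.0587]
tool_rot: [-0.0, 0.935, 0.354, -0.0]
wrist_force: [-0.1, 0.1, 0.4]
opening: 0.0882
grasp_force: 0.0
t: 4.45
tool_pos: [0.4749, 0.131, 0.0588]
tool_rot: [0.0, 0.935, 0.354, 0.0]
wrist_force: [-0.3, 0.8, 0.8]
opening: 0.0399
grasp_force: 0.0
```

```bash
python3 -m handwheel '[0,0,0,0,0,0,-1,0,0,0,0,0,0,-1,0,0,0,0,0,0,-1,0,0,0,0,0,0,-1,0,0,0,0,0,0,-1]' 15
```

```text
t: 5.08
tool_pos: [0.4748, 0.131, 0.0586]
tool_rot: [-0.0, 0.935, 0.354, -0.0]
wrist_force: [-0.2, 0.2, -0.4]
opening: 0.0134
grasp_force: 15.0
```

```bash
python3 -m handwheel '[0.0006,-0.0117,0,0,0,0.105,-1,0.0024,-0.0232,0,0,0,0.209,-1,0.0055,-0.0346,0,0,0,0.314,-1,0.0097,-0.0456,0,0,0,0.419,-1,0.015,-0.056,0,0,0,0.524,-1]'
python3 -m handwheel '[0.0006,-0.0117,0,0,0,0.105,-1,0.0024,-0.0232,0,0,0,0.209,-1,0.0055,-0.0346,0,0,0,0.314,-1,0.0097,-0.0456,0,0,0,0.419,-1,0.015,-0.056,0,0,0,0.524,-1]'
python3 -m handwheel '[0,0,0,0,0,0,-1,0,0,0,0,0,0,-1]'
```

```text
t: 5.7
tool_pos: [0.4492, 0.1831, 0.0586]
tool_rot: [0.0, 0.995, 0.098, 0.0]
wrist_force: [2.1, -0.8, -2.4]
opening: 0.0134
grasp_force: 15.0
t: 6.32
tool_pos: [0.4532, 0.2411, 0.0586]
tool_rot: [-0.0, 0.987, -0.163, 0.001]
wrist_force: [2.8, -1.2, -2.3]
opening: 0.0135
grasp_force: 15.0
t: 6.58
tool_pos: [0.453, 0.2405, 0.0586]
tool_rot: [-0.0, 0.987, -0.16, 0.0]
wrist_force: [2.0, -0.2, -2.5]
opening: 0.0133
grasp_force: 15.0
```

```bash
python3 -m handwheel '[0,0,0,0,0,0,0.3,0,0,0,0,0,0,0.3,0,0,0,0,0,0,0.3,0,0,0,0,0,0,0.3,0,0,0,0,0,0,0.3]'
python3 -m handwheel '[0,0,-0.03,0,0,0,0.3,0,0,-0.08,0,0,0,0.3,0,0,-0.13,0,0,0,0.3,0,0,-0.16,0,0,0,0.3,0,0,-0.16,0,0,0,0.3]'
python3 - <<'E'
from h import *
s=manip.get_state();im=get_image("wrist");t=get_image("top")
C=cam("wrist",s);print(s["qpos"])
a=cv2.resize(im[80:260,130:400],None,fx=2,fy=2,interpolation=cv2.INTER_CUBIC);b=cv2.resize(t[100:220,110:256],None,fx=3,fy=3,interpolation=cv2.INTER_CUBIC)
cv2.imwrite("pics/w3.png",np.vstack([a[:300,:438],b[:290,:438]])[:,:,::-1]);cv2.imwrite("pics/top3.png",t[:,:,::-1])
hub=np.array([.5606,.2036]);e=-2.419-1.047;X=[hub[0]+.112*np.cos(e),hub[1]+.112*np.sin(e),.094];print(X,proj(C,X),"vs crop",(proj(C,X)-[130,80])*2)
# to above timer, flipped: tool x yaw .22+pi
go((.536,-.185,.25));r,p=tool(s);x=r.as_matrix()[:,0];print("x yaw",np.arctan2(x[1],x[0]))
E
```

```text
t: 7.2
tool_pos: [0.4526, 0.2407, 0.0587]
tool_rot: [-0.0, 0.987, -0.161, -0.0]
wrist_force: [-0.1, -0.0, 0.9]
opening: 0.0572
grasp_force: 0.0
t: 7.82
tool_pos: [0.4546, 0.2417, 0.2219]
tool_rot: [-0.002, 0.987, -0.161, 0.003]
wrist_force: [-0.7, -1.5, -0.6]
opening: 0.0576
grasp_force: 0.0
[ 4.40212517e-01 -3.36812309e-02  1.96548078e+00  1.84683244e-05
  1.20313153e+00  2.33511899e+00]
[np.float64(0.45444194245865116), np.float64(0.23929967533532587), 0.094] [262.9463151  188.38459034] vs crop [265.8926302  216.76918067]
shift [ 0.2149  0.3767 -0.0319] turn z None cur yaw -1.895017327637253 q6 2.3351824257460665 t 7.925
x yaw -0.3241278172472362
```

View pics/w3.png

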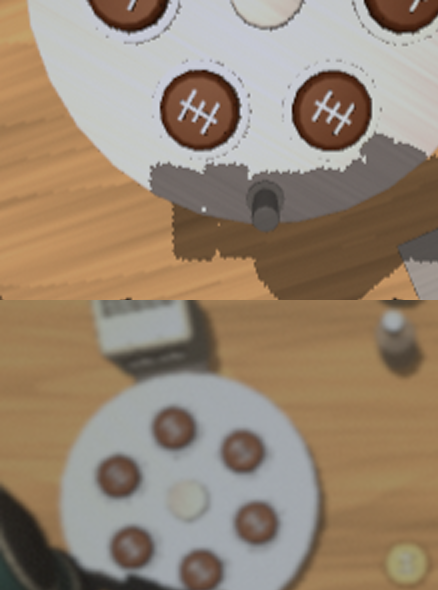

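Handle sits at crop (266,217), as predicted, so the disc has settled one stop on. Next I go to the timer, flipping the wrist for range.

```bash
python3 -m handwheel '[0.03,0.052,-0.01,0,0,-0.18,1,0.06,0.104,-0.02,0,0,-0.36,1,0.09,0.156,-0.03,0,0,-0.54,1,0.12,0.208,-0.03,0,0,-0.72,1,0.15,0.26,-0.03,0,0,-0.9,1]'
python3 -m handwheel '[-0.01,0.025,0,0,0,-0.18,1,-0.02,0.05,0,0,0,-0.36,1,-0.03,0.075,0,0,0,-0.54,1,-0.04,0.1,0,0,0,-0.72,1,-0.05,0.124,0,0,0,-0.9,1]'
python3 -m handwheel '[0,0,0,0,0,-0.18,1,0,0,0,0,0,-0.36,1,0,0,0,0,0,-0.54,1,0,0,0,0,0,-0.72,1,0,0,0,0,0,-0.9,1]'
python3 -m handwheel '[0,0,0,0,0,-0.18,1,0,0,0,0,0,-0.36,1,0,0,0,0,0,-0.54,1,0,0,0,0,0,-0.72,1,0,0,0,0,0,-0.9,1]'
python3 - <<'E'
from h import *
go((.536,-.185,.2),.22+np.pi/2);s=manip.get_state();r,p=tool(s);x=r.as_matrix()[:,0];print("x yaw",np.arctan2(x[1],x[0]))
E
```

```text
t: 8.55
tool_pos: [0.5065, -0.0302, 0.2461]
tool_rot: [-0.001, 0.968, 0.252, -0.002]
wrist_force: [-0.1, 0.3, -0.8]
opening: 0.0883
grasp_force: 0.0
t: 9.18
tool_pos: [0.5225, -0.1618, 0.2454]
tool_rot: [-0.002, 0.761, 0.648, -0.001]
wrist_force: [-0.2, 0.6, 0.0]
opening: 0.0879
grasp_force: 0.0
t: 9.8
tool_pos: [0.5224, -0.1608, 0.2454]
tool_rot: [-0.002, 0.404, 0.915, -0.0]
wrist_force: [-0.3, -0.4, -0.7]
opening: 0.0883
grasp_force: 0.0
t: 10.42
tool_pos: [0.5224, -0.1608, 0.2453]
tool_rot: [-0.002, -0.035, 0.999, 0.001]
wrist_force: [-0.4, -0.4, -0.2]
opening: 0.0884
grasp_force: 0.0
shift [-0.0121 -0.0251  0.0452] turn z -0.15088890925327614 cur yaw 1.6399074175416204 q6 -1.9841867418164085 t 10.425
x yaw -3.072472179192137
```

```bash
python3 -m handwheel '[-0.012,-0.025,0.04,0,0,-0.15,1,-0.012,-0.025,0.04,0,0,-0.15,1,-0.012,-0.025,0.04,0,0,-0.15,1]'
python3 - <<'E'
from h import *
s=manip.get_state();im=get_image("wrist");C=cam("wrist",s);u,v=proj(C,[.536,-.185,.05]).astype(int)
c=im[v-75:v+75,u-90:u+90];print(u-90,v-75,s["tool_pos"]);cv2.imwrite("pics/w4.png",cv2.resize(c[:,:,::-1],None,fx=4,fy=4,interpolation=cv2.INTER_CUBIC))
E
```

```text
t: 10.8
tool_pos: [0.5363, -0.1849, 0.2071]
tool_rot: [-0.001, -0.105, 0.994, 0.001]
wrist_force: [0.8, 0.5, 0.4]
opening: 0.0887
grasp_force: 0.0
170 105 [ 0.53631717 -0.18489827  0.20706163]
```

View pics/w4.png

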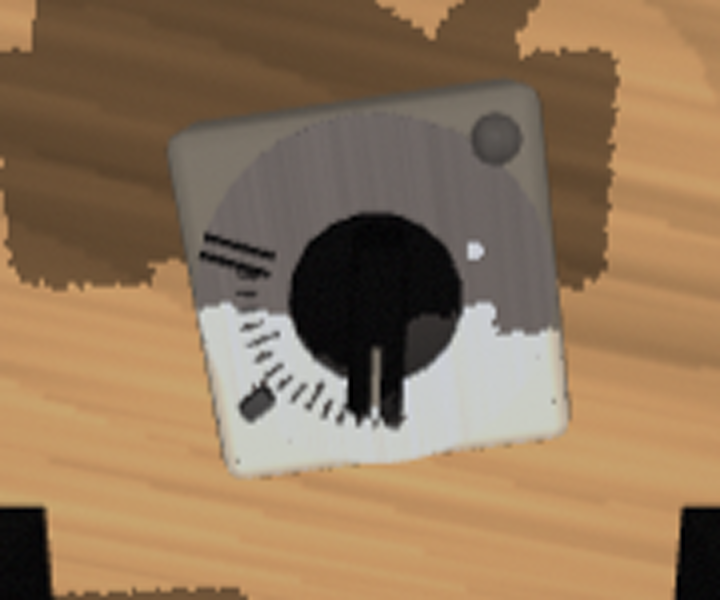

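Run:
```python
from h import *
s=manip.get_state();C=cam("wrist",s);f=lambda u,v:(u/4+170,v/4+105)
c=np.mean([ray(C,f(*p),.04) for p in((174,143),(535,86),(565,427),(237,470))],0);print("centre",c)
dc=ray(C,f(375,295),.05);print("knob disc",dc)
print("bar end mid",ray(C,f(376,400),.086),ray(C,f(376,350),.086))
ang=lambda p:-np.arctan2(p[1]-c[1],p[0]-c[0])
w=ray(C,f(377,415),.086)-ray(C,f(376,350),.086);print("bar dir",-np.arctan2(w[1],w[0]))
for n,p,z in(("tab",(257,402),.048),("top",(237,254),.042),("tick1?",(318,390),.042)):print(n,ang(ray(C,f(*p),z)),np.linalg.norm((ray(C,f(*p),z)-c)[:2]))
box=[ray(C,f(*p),.04) for p in((174,143),(535,86),(565,427),(237,470))];d=box[2]-box[1];print("box side", -np.arctan2(d[1],d[0]))
go((*c[:2],.054))
```

```text
centre [ 0.53489921 -0.18144839  0.04      ]
knob disc [ 0.53460359 -0.1824047   0.05      ]
bar end mid [ 0.55247487 -0.17870128  0.086     ] [ 0.53993269 -0.18143682  0.086     ]
bar dir -0.22954709162469486
tab 0.6224309683441218 0.0459854633393257
top 1.6171700812985783 0.040382151559006436
tick1? 0.3155202329840414 0.03387717005675141
box side -0.34351229383874354
shift [0.0011 0.0038 0.1542] turn z None cur yaw 1.7823309471851398 q6 -2.1583265184833555 t 10.85
```

```bash
python3 -m handwheel '[0.001,0.004,0.05,0,0,-0.018,1,0.001,0.004,0.1,0,0,-0.018,1,0.001,0.004,0.14,0,0,-0.018,1,0.001,0.004,0.151,0,0,-0.018,1,0.001,0.004,0.151,0,0,-0.018,0]' 20
python3 -m handwheel '[0,0,0,0,0,0,-1,0,0,0,0,0,0,-1,0,0,0,0,0,0,-1,0,0,0,0,0,0,-1,0,0,0,0,0,0,-1]'
python3 -m handwheel '[0,0,0,0,0,0,-1,0,0,0,0,0,0,-1,0,0,0,0,0,0,-1,0,0,0,0,0,0,-1,0,0,0,0,0,0,-1]'
```

```text
t: 11.48
tool_pos: [0.536, -0.1817, 0.0582]
tool_rot: [0.0, -0.115, 0.993, -0.0]
wrist_force: [0.7, -0.2, 0.2]
opening: 0.0803
grasp_force: 0.0
t: 12.1
tool_pos: [0.5355, -0.1818, 0.0575]
tool_rot: [0.0, -0.115, 0.993, 0.0]
wrist_force: [-0.1, 0.4, 0.5]
opening: 0.0299
grasp_force: 0.0
t: 12.72
tool_pos: [0.5352, -0.1815, 0.0573]
tool_rot: [-0.0, -0.115, 0.993, 0.0]
wrist_force: [-1.5, 2.6, 1.6]
opening: 0.0137
grasp_force: 20.0
```

```bash
python3 -m handwheel '[0,0,0,0,0,0.17,-1,0,0,0,0,0,0.34,-1,0,0,0,0,0,0.51,-1,0,0,0,0,0,0.68,-1,0,0,0,0,0,0.85,-1]'
python3 -m handwheel '[0,0,0,0,0,0.17,-1,0,0,0,0,0,0.34,-1,0,0,0,0,0,0.51,-1,0,0,0,0,0,0.68,-1,0,0,0,0,0,0.85,-1]'
python3 -m handwheel '[0,0,0,0,0,0.1,-1,0,0,0,0,0,0.2,-1,0,0,0,0,0,0.3,-1,0,0,0,0,0,0.35,-1,0,0,0,0,0,0.35,-1]'
python3 - <<'E'
from h import *
s=manip.get_state();r,p=tool(s);x=-r.as_matrix()[:,0];print("bar ang cw",-np.arctan2(x[1],x[0]),s["wrist_torque"],s["wrist_force"],s["qpos"][5],s["grasp_force"])
E
```

```text
t: 13.35
tool_pos: [0.5351, -0.182, 0.0573]
tool_rot: [-0.0, 0.307, 0.952, -0.0]
wrist_force: [-1.7, 0.7, 1.5]
opening: 0.0139
grasp_force: 20.0
t: 13.98
tool_pos: [0.5346, -0.1822, 0.0573]
tool_rot: [-0.0, 0.672, 0.741, -0.001]
wrist_force: [-3.3, 0.1, 3.3]
opening: 0.0143
grasp_force: 20.0
t: 14.6
tool_pos: [0.5344, -0.1822, 0.0573]
tool_rot: [-0.001, 0.789, 0.615, -0.001]
wrist_force: [-6.0, -0.5, 2.9]
opening: 0.014
grasp_force: 20.0
bar ang cw 1.8180218775817336 [-0.1036428   0.85900893 -0.05280994] [-6.01751087 -0.46627559  2.94966588] -0.12382267375479462 20.000281278043985
```

```bash
python3 -m handwheel '[0,0,0,0,0,-0.16,-1,0,0,0,0,0,-0.32,-1,0,0,0,0,0,-0.48,-1,0,0,0,0,0,-0.64,-1,0,0,0,0,0,-0.8,-1]'
python3 -m handwheel '[0,0,0,0,0,-0.15,-1,0,0,0,0,0,-0.28,-1,0,0,0,0,0,-0.36,-1,0,0,0,0,0,-0.395,-1,0,0,0,0,0,-0.395,-1]'
python3 - <<'E'
from h import *
s=manip.get_state();r,p=tool(s);x=-r.as_matrix()[:,0];print("bar ang cw",-np.arctan2(x[1],x[0]),s["wrist_torque"])
E
```

```text
t: 15.22
tool_pos: [0.5349, -0.1821, 0.0573]
tool_rot: [-0.0, 0.485, 0.875, -0.0]
wrist_force: [-4.3, -0.0, 2.8]
opening: 0.0138
grasp_force: 20.0
t: 15.85
tool_pos: [0.5351, -0.182, 0.0573]
tool_rot: [-0.0, 0.307, 0.952, -0.0]
wrist_force: [-3.5, -0.5, 3.0]
opening: 0.0134
grasp_force: 20.0
bar ang cw 0.6239548115204478 [-0.03098837  0.5355787   0.0308527 ]
```

```bash
python3 -m handwheel '[0,0,0,0,0,0,0.2,0,0,0,0,0,0,0.2,0,0,0,0,0,0,0.2,0,0,0,0,0,0,0.2,0,0,0,0,0,0,0.2]'
python3 -m handwheel '[0,0,-0.03,0,0,0,0.2,0,0,-0.08,0,0,0,1,0,0,-0.13,0,0,0,1,0,0,-0.13,0,0,0,1,0,0,-0.13,0,0,0,1]'
python3 - <<'E'
from h import *
s=manip.get_state();im=get_image("wrist");C=cam("wrist",s);u,v=proj(C,[.535,-.182,.05]).astype(int)
c=im[v-65:v+85,u-90:u+90];print(u-90,v-65,s["tool_pos"]);cv2.imwrite("pics/w5.png",cv2.resize(c[:,:,::-1],None,fx=4,fy=4,interpolation=cv2.INTER_CUBIC))
E
```

```text
t: 16.48
tool_pos: [0.5356, -0.1818, 0.0574]
tool_rot: [0.0, 0.307, 0.952, 0.0]
wrist_force: [-0.7, 0.4, 0.4]
opening: 0.0529
grasp_force: 0.0
t: 17.1
tool_pos: [0.5352, -0.1817, 0.1871]
tool_rot: [-0.0, 0.307, 0.952, 0.0]
wrist_force: [-0.3, 0.7, -0.5]
opening: 0.0881
grasp_force: 0.0
170 119 [ 0.53517666 -0.18168828  0.18707157]
```

View pics/w5.png

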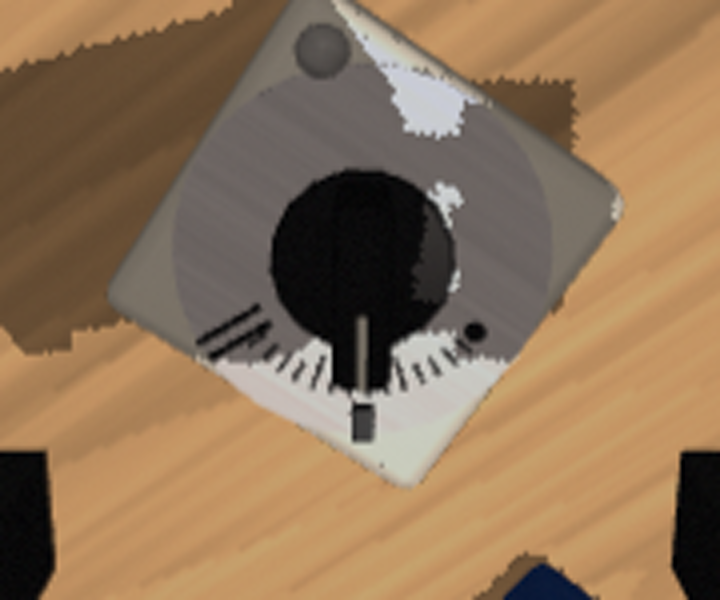

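The pointer line (x≈362) is in line with the tab at (363,422) and the knob centre at (363,257), so the job is ready to hand in.

```bash
python3 -c "
from workcell import manip;print(manip.job_done())"
```

```text
the job is handed in; nothing more can be done
None
```

I turned the carousel one stop clockwise and it settled there. Then I twisted the timer knob past its top mark and back until the pointer stood at the tab, and handed the job in at about 17 s.

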